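Put a die head away in a chest with a folding lid stay

ROBOT

A 7-joint arm with a two-finger parallel gripper is mounted at the origin on the work surface. World frame = base frame: x ahead of the robot, y to its left, z up, the work surface at z = 0. Lengths are in m, angles in rad, forces in N, time in s.
With the tool pointing down it reaches from about 0.425 to 0.925 m from the base axis. Payload 6.8 kg.
Tool frame: the origin (TCP) lies midway between the tips of the shut fingers; the grasp point (between the pads) lies r.grasp_offset behind it (r.grasp_offset is the distance from the TCP to the grasp point, in m); z points along the fingers, y is the direction in which the jaws open and shut (so a half turn about z gives the same grasp; the last joint's range is limited). The gripper opens to 85 mm and grips with 20 to 120 N. Pads are 22 mm wide; open, the fingers measure 114 mm over their backs; the gripper's body (76 mm by 85 mm) begins 54 mm behind the grasp point. The pads swing forward as they close: fully open they stand 13 mm farther back than shut.
Start: joints at [-1.234, 0.477, 0.022, 1.555, -0.011, 1.109, -0.083], TCP at [0.29, 0.609, 0.231] pointing down, gripper open.
Joint ranges: [-2.96, 2.96], [-0.34, 2.1], [-1.41, 1.46], [0.24, 2.44], [-1.37, 4.51], [0.17, 1.92], [-2.96, 2.96]. Speed limits (rad/s): [2.39, 2.39, 3.14, 3.14, 3.14, 3.14, 3.14].

INTERFACE

Orientations are given as a rotation vector (axis times angle).
In Python, from bench import r gives the robot as it stands. The module is installed in compiled form; this text tells all that it offers.
- The arm moves only by the tool send_rows, never from a script. Its argument "moves" is one flat list of numbers, 4 for each row, row after row: the shift along the tool's x, y, z in mm, then the turn about the tool's z in degrees. A call has 1 to 8 rows; each row is the pose to reach, as a shift and turn from the pose commanded when the call began, along the tool's axes at that moment; what a row does not reach only later rows make up. A row lasts 1/8 s, in which the tool goes at most 62.5 mm and 10.7 degrees, less where a joint would pass 70% of its speed; a pose out of reach is approached as far as the arm can. A call with a gripper value outside its range is refused whole. "hand" is the closure, from 0 (fully open) to 1 (shut), set as the call begins (left out, the last holds). The fingers move at their own pace and stop on an object; "newtons" is the grip in N (left out, the last holds). Time passes only in rows, so rows that repeat a pose let the fingers close. It gives the time, the measured TCP pose, the force and the opening at its end, in the units of the state.
- r.get_obs(): the state, without advancing time (a new reading comes with each control period).
- r.grab_frame(name): name is "scene" or "side" or "wrist"; returns a dict with "img" (384x512x3 uint8, red, green, blue), "mtx" (3x3 intrinsics, pixels), "world_to_cam" (4x4, takes a point from world to camera coordinates). Camera axes: x right, y up, looking along -z (the intrinsics and any distortion apply to the point x, -y, -z); pixel columns grow to the right and rows downward; lengths in m; the calibration is good to about 2 mm. A picture is of the moment at which its call begins. There is no depth.
- r.hand_in(): hands the job in, once; it reports no verdict.
The state is a dict: "clock": time; "joints": joint angles; "qvel": joint speeds; "tau": joint torques, N m; "tcp_pos": TCP position; "orientation": TCP orientation; "contact_force": force on the tool from outside, world axes, zero at the start; "moment": the same for the moment, N m; "grip_width": finger opening in m.
Only numpy, scipy, OpenCV 4.12 (cv2) and the standard library are available. Lean on these libraries where they do the work, as an engineer would, in place of code of your own. Each camera call takes 0.05 s, during which the arm holds its last target.

TASK

Open the blue die chest by its black bar until the folding stay at its side locks and holds the lid up by itself, let go, and stand the red-banded die head upright on the green pad inside. Then unlock the stay by its orange sleeve (the lid lifts slightly as the knee goes back through straight), fold the knee and lower the lid fully shut under control, never letting it drop; leave the yellow-banded die head in the chest and the other things on the bench where they are.

Things in the scene. Friction and masses are not known exactly. Their poses are not given: they have to be found in the camera images.
- chest: The blue steel die chest, fixed to the bench, 180 deep (its x) x 280 wide (its y) x 100 mm high, walls and floor 6 mm, one partition across the middle (y = 0) into two equal compartments. Origin under its centre on the bench; its +x points from the front (robot side) to the hinge, z up.
- lid (a joint): Lid angle, rad: 0 shut, grows as the front edge rises. The stay goes straight at about 1.44 (the highest the lid can go) and holds the lid at about 1.40 once locked. The lid weighs 0.4 to 0.65 kg, has almost no friction and falls shut if released unlocked.
- knee (a joint): Knee of the folding stay, rad: 0 lid shut, 2.70 stay straight, 3.05 at its stop past straight = locked (above 2.95). A weak spring (0.1 N m) urges it towards locked, so a lid raised as far as it goes locks when let go. Pulling the sleeve with 1 to 3 N towards front and up unlocks it; from then on knee and lid move together: holding the sleeve holds the lid.
- lid_hinge (a point): Centre of the lid's hinge line (along the chest's y) on the far top rim, 90 mm behind the chest's centre and 100 mm up; axes as the chest's. The lid is 8 mm thick, 180 mm long from the hinge; its upper face is 109 mm above the bench when shut.
- lid_handle (a point): Middle of the lid's black bar handle, 13 mm thick and 110 mm free length, parallel to the hinge, 40 mm beyond the lid's front edge, 220 mm from the hinge line and 5 mm above it when shut (105 mm above the bench). It turns with the lid; nothing is below it. Pinch it from above with the fingers closing along the chest's x.
- stay_foot (a point): Point on the axis (along the chest's y) of the stay's lower pivot, level with the middle of the orange sleeve: at (-10, -200, 65) mm in the chest's frame; the pivot itself is on the -y side wall (y = -140). The sleeve swings round this point at radius 80 mm in the chest's x-z plane. Axes as the chest's.
- knee_grip (a point): Middle of the orange sleeve at the stay's knee: 18 mm thick, 60 mm long along the chest's y, free to spin, its middle 60 mm outside the chest's -y wall. Lid shut: 78 mm in front of stay_foot and 17.5 mm above it. Locked: about 53 mm behind it, 59 mm above. Folding moves it round stay_foot over the top, towards the front and down.
- red_head_center (a point): Centre (half-way up) of the red-banded die head that stands loose on the bench: 80 mm high, dark round foot 62 mm across up to 40 mm, then a bright round neck 36 mm across from 40 to 80 mm. 0.35 to 0.7 kg. z up. Grip the neck, about 24 mm above this centre.
- pad_top (a point): Centre of the top of the green round pad, 90 mm across, on the floor of one compartment (either one; the other holds the stored head), 10 mm above the bench. It is seen only with the lid open. Fixed.
- stored_head_center (a point): Centre (half-way up) of the yellow-banded die head, of the same shape, standing on the floor of the other compartment. Leave it.
- flask_a_center (a point): Half-way up a loose square glass flask with cork, 75 x 75 x 158 mm, standing on the left of the bench. Bystander.
- flask_b_center (a point): Half-way up a second flask of the same kind. Bystander.
- castor: Loose castor wheel lying flat, 140 mm across, 48 mm high; origin under its centre. Bystander.
- coupling: Loose steel pipe coupling standing on end, 68 mm across, 55 mm high; origin under its centre. Bystander.
- wrench: Loose steel wrench lying flat, 200 mm long; origin under its middle. Bystander.
Not all that is in view belongs to the job. Leave any purple or turquoise look-alike of the part that bears red_head_center alone.

How it is judged:
By the outcome, as a careful person would: the job done as asked, in the order asked, and still so for the second after the job is handed in, with the robot touching nothing.
It also fails if it takes over 72 s, if anything falls off the work surface, if the arm or the gripper's body presses on something with over 40 N, if the wrist force passes 120 N, or if a joint passes its speed limit or range.

## Working session

There is one attempt and no reset: what is moved stays moved. The work goes in short steps, Python scripts to look and compute and a tool call to move; the robot and the scene stay as the last step left them, time stands still between calls to the robot, and variables do not carry over. Pictures are saved under pics/ and viewed, and the job is handed in when it is done.

Besides the shell and the picture viewer there is one more tool, called after ">>>" as name(argument=value, ...) on one line, values as JSON. send_rows: Moves the arm, as the interface text tells. Its arguments: {"type":"object","properties":{"moves":{"type":"array"},"hand":{"type":"number"},"newtons":{"type":"number"}},"required":["moves"]}

```bash
mkdir -p pics; cat > h.py <<'E'
import numpy as np, cv2
from scipy.spatial.transform import Rotation as R
from bench import r
def grab(n,save=None):
    f=r.grab_frame(n)
    if save: cv2.imwrite('pics/'+save,f['img'][:,:,::-1])
    return f
def ray(f,u,v):
    M=np.linalg.inv(f['world_to_cam']); d=np.linalg.inv(f['mtx'])@[u,v,1]
    d=np.array([d[0],-d[1],-d[2]]); return M[:3,3],M[:3,:3]@d
def onz(f,u,v,z):
    o,d=ray(f,u,v); return o+d*(z-o[2])/d[2]
def proj(f,p):
    c=f['world_to_cam']@np.r_[p,1]; q=f['mtx']@[c[0],-c[1],-c[2]]; return q[:2]/q[2]
def st():
    o=r.get_obs(); print({k:np.round(o[k],4).tolist() for k in o}); return o
E
python3 - <<'E'
from h import *
o=st(); print(r.grasp_offset)
for n in ['scene','side','wrist']:
    f=grab(n,n+'0.png'); print(n,np.round(f['mtx'],1).tolist(),np.round(np.linalg.inv(f['world_to_cam']),3).tolist(),[k for k in f])
print(R.from_rotvec(o['orientation']).as_matrix().round(3))
E
```

```text
{'clock': 0.0, 'joints': [-1.2341, 0.4778, 0.0223, 1.5565, -0.0115, 1.1093, -0.0831], 'qvel': [0.0004, -0.0013, -0.0, -0.0006, 0.0007, 0.0023, 0.0013], 'tau': [-0.0002, -59.6462, 1.6076, -28.1192, 0.0124, 0.0093, -0.0], 'tcp_pos': [0.2902, 0.6088, 0.2304], 'orientation': [-0.6929, -3.064, 0.0028], 'contact_force': [0.4534, -0.0694, 0.0291], 'moment': [-0.0601, 0.0209, -0.0164], 'grip_width': 0.0854}
0.0187
scene [[356.9, 0.0, 258.0], [0.0, 356.9, 190.5], [0.0, 0.0, 1.0]] [[0.021, -0.789, 0.614, 1.173], [1.0, 0.023, -0.004, -0.006], [-0.011, 0.614, 0.789, 0.961], [0.0, 0.0, 0.0, 1.0]] ['img', 'mtx', 'world_to_cam']
side [[412.7, 0.0, 259.5], [0.0, 412.7, 197.2], [0.0, 0.0, 1.0]] [[0.992, 0.09, -0.09, 0.4], [-0.126, 0.766, -0.63, -0.73], [0.012, 0.636, 0.772, 0.959], [0.0, 0.0, 0.0, 1.0]] ['img', 'mtx', 'world_to_cam']
wrist [[306.6, 0.0, 251.3], [0.0, 306.6, 189.1], [0.0, 0.0, 1.0]] [[0.432, -0.854, -0.29, 0.215], [0.902, 0.409, 0.141, 0.645], [-0.001, -0.323, 0.947, 0.373], [0.0, 0.0, 0.0, 1.0]] ['img', 'mtx', 'world_to_cam']
[[-0.903  0.43  -0.001]
 [ 0.43   0.903 -0.002]
 [-0.    -0.002 -1.   ]]
```

View pics/scene0.png

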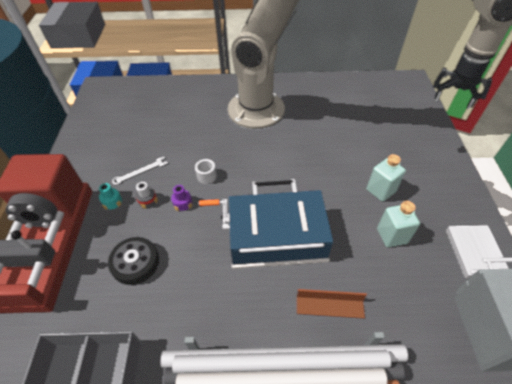

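View pics/side0.png

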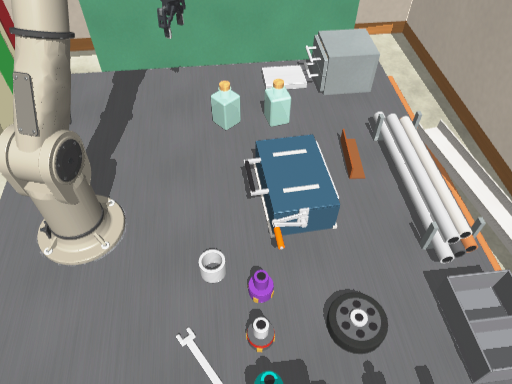

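View pics/wrist0.png

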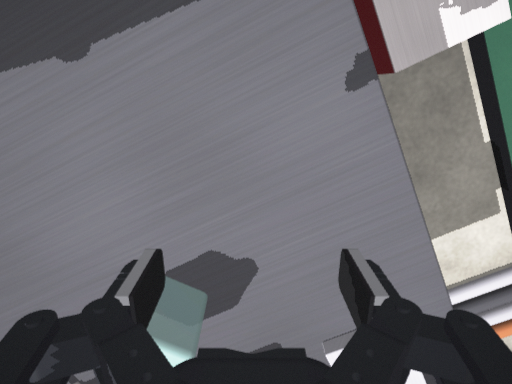

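Scene view (looking back at the robot) shows the chest at about (280,225), the black bar at (275,184) and the orange sleeve at (210,203).

Things that could be taken for the red head:
- Purple look-alike: scene (181,200), side (261,285).
- Turquoise look-alike: scene (110,196), side (268,378).
- White neck with red band: scene (145,193), side (261,333). This matches the description, so I choose it and check it in a crop.

```bash
python3 - <<'E'
from h import *
a=cv2.imread('pics/scene0.png');b=cv2.imread('pics/side0.png')
A=cv2.resize(a[170:280,90:345],None,fx=3,fy=3,interpolation=cv2.INTER_CUBIC)
B=cv2.resize(b[120:384,180:380],None,fx=3,fy=3,interpolation=cv2.INTER_CUBIC)[:, :]
cv2.imwrite('pics/cA.png',A);cv2.imwrite('pics/cB.png',cv2.resize(B,None,fx=.75,fy=.75))
E
```

```text
(no output)
```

View pics/cA.png

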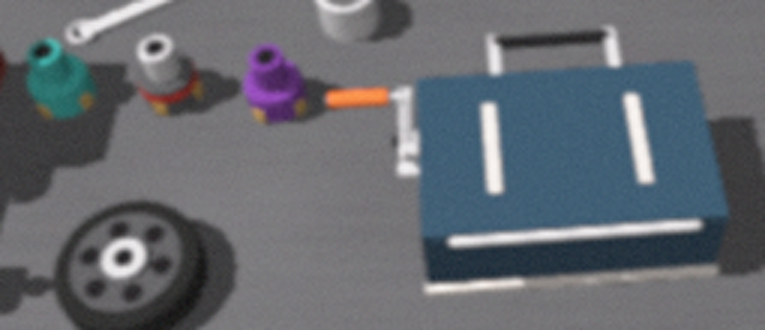

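View pics/cB.png

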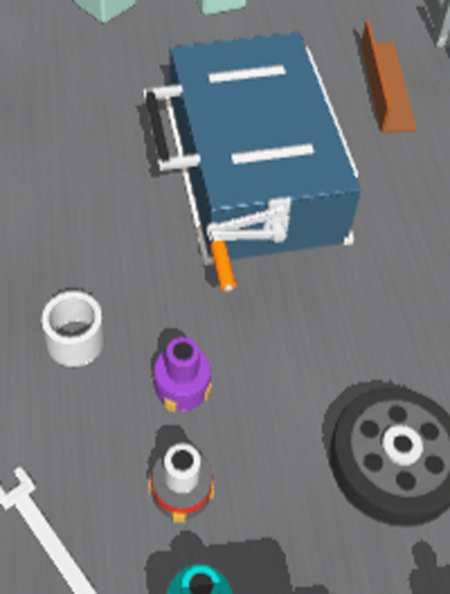

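The crop confirms it: bright neck with a red band at scene (145,193), between purple (181,200) and turquoise (110,196). Now I'll measure.

```bash
cat >> h.py <<'E'
def tri(f1,p1,f2,p2):
    o1,d1=ray(f1,*p1);o2,d2=ray(f2,*p2); d1/=np.linalg.norm(d1); d2/=np.linalg.norm(d2)
    A=np.c_[d1,-d2]; t=np.linalg.lstsq(A,o2-o1,rcond=None)[0]
    a=o1+d1*t[0]; b=o2+d2*t[1]; return (a+b)/2,np.linalg.norm(a-b)
E
python3 - <<'E'
from h import *
fs=grab('scene');fd=grab('side')
def mask(f,lo,hi):
    return cv2.inRange(cv2.cvtColor(f['img'],cv2.COLOR_RGB2HSV),lo,hi)
# lid top corners rough from crop
q=[(90+u/3,170+v/3) for u,v in [(415,76),(695,62),(726,214),(422,237)]]
P=np.array([onz(fs,u,v,.109) for u,v in q]); print('lid scene',P.round(4).tolist())
print('edges',[np.linalg.norm(P[i]-P[(i+1)%4]).round(4) for i in range(4)],P.mean(0))
q2=[(180+u/2.25,120+v/2.25) for u,v in [(170,47),(299,33),(358,184),(210,214)]]
P2=np.array([onz(fd,u,v,.109) for u,v in q2]); print('lid side',P2.round(4).tolist())
print('edges',[np.linalg.norm(P2[i]-P2[(i+1)%4]).round(4) for i in range(4)],P2.mean(0))
# sleeve orange
for n,f,box in (('scene',fs,(185,190,225,215)),('side',fd,(268,222,290,252))):
    m=mask(f,(5,150,120),(20,255,255)); mm=np.zeros_like(m); x0,y0,x1,y1=box; mm[y0:y1,x0:x1]=m[y0:y1,x0:x1]
    c=max(cv2.findContours(mm,0,2)[0],key=cv2.contourArea); print(n,'orange',cv2.minAreaRect(c)); 
    globals()['o'+n]=cv2.minAreaRect(c)[0]
print('sleeve',tri(fs,oscene,fd,oside))
# handle black bar
hs=[(90+u/3,170+v/3) for u,v in [(499,42),(608,35)]]
hd=[(180+u/2.25,120+v/2.25) for u,v in [(164,165),(150,95)]]
for a,b in zip(hs,hd): print('bar end',tri(fs,a,fd,b),onz(fs,*a,.105),onz(fd,*b,.105))
# heads: neck top z=.08
for nm,a,b in (('red',(155,46),(182,460)),('purple',(267,56),(183,350)),('turq',(44,51),(202,581)),('coupling',(346,0),(73,310))):
    a=(90+a[0]/3,170+a[1]/3); b=(180+b[0]/2.25,120+b[1]/2.25)
    print(nm,onz(fs,*a,.08).round(4),onz(fd,*b,.08).round(4),tri(fs,a,fd,b)[0].round(4))
E
```

```text
lid scene [[0.5266, -0.0912, 0.109], [0.5172, 0.1899, 0.109], [0.6916, 0.1953, 0.109], [0.7077, -0.0794, 0.109]]
edges [np.float64(0.2813), np.float64(0.1745), np.float64(0.2752), np.float64(0.1814)] [0.61079116 0.05364699 0.109     ]
lid side [[0.5146, 0.1836, 0.109], [0.6922, 0.1914, 0.109], [0.7067, -0.0758, 0.109], [0.5266, -0.0992, 0.109]]
edges [np.float64(0.1778), np.float64(0.2676), np.float64(0.1816), np.float64(0.2831)] [0.60999494 0.04998979 0.109     ]
scene orange ((208.5, 202.5), (5.0, 19.0), 90.0)
side orange ((278.6764831542969, 237.70590209960938), (22.070741653442383, 6.790997505187988), 75.96376037597656)
sleeve (array([ 0.53318117, -0.15328997,  0.08381255]), np.float64(0.00016152064926566102))
bar end (array([ 0.48162363, -0.00885258,  0.09984491]), np.float64(0.007109170140073861)) [ 0.48229243 -0.00655938  0.105     ] [ 0.48307081 -0.01686995  0.105     ]
bar end (array([0.47784341, 0.10466955, 0.10425944]), np.float64(0.004101253060581386)) [0.47636613 0.10597841 0.105     ] [0.47884197 0.10160163 0.105     ]
red [ 0.4567 -0.3709  0.08  ] [ 0.4593 -0.3727  0.08  ] [ 0.4583 -0.3717  0.0804]
purple [ 0.4737 -0.2504  0.08  ] [ 0.4758 -0.2531  0.08  ] [ 0.4748 -0.2515  0.0796]
turq [ 0.46   -0.4875  0.08  ] [ 0.4627 -0.4867  0.08  ] [ 0.4622 -0.4868  0.0821]
coupling [ 0.3981 -0.1728  0.08  ] [ 0.3627 -0.1902  0.08  ] [ 0.3648 -0.1757  0.0483]
```

```bash
cat >> h.py <<'E'
C=np.array([.611,.0515,0]); YAW=.043
def RZ(): return R.from_euler('z',YAW).as_matrix()
def cw(p): return C+RZ()@np.array(p,float)   # chest (m) -> world
def wc(p): return RZ().T@(np.array(p)-C)
GO=.0187
def shift(grasp_w, yaw=None, tool=True):
    """mm shift in tool axes to bring grasp point to world point; yaw=desired angle of tool y"""
    o=r.get_obs(); M=R.from_rotvec(o['orientation']).as_matrix()
    t=np.array(grasp_w)-np.array([0,0,GO])
    s=M.T@(t-o['tcp_pos'])*1000
    a=np.degrees(np.arctan2(M[1,1],M[0,1])); tilt=np.degrees(np.arccos(-M[2,2]))
    out=[s.round(1).tolist(),'yaw_now',round(a,2),'tilt',round(tilt,2)]
    if yaw is not None:
        d=np.degrees(yaw)-a; out.append(('turn',round(-((d+180)%360-180),2)))
    print(*out)
E
python3 - <<'E'
from h import *
from scipy.optimize import brentq
H=np.array([90,100.]);F=np.array([-10,65.]);K0=F+[-78,17.5]
def A0(L): 
    a=np.arctan2(-17.5,78)+(np.pi-2.70); return K0+L*np.array([np.cos(a),np.sin(a)])
def A(L,t):
    v=A0(L)-H; return H+np.array([v[0]*np.cos(t)+v[1]*np.sin(t), -v[0]*np.sin(t)+v[1]*np.cos(t)])
L1=np.hypot(78,17.5)
for L in range(60,200,10): print(L,A0(L).round(1),round(np.linalg.norm(A(L,1.44)-F)-L1-L,1))
E
python3 - <<'E'
from h import *
f=grab('scene')
for u,v in [(385,195),(398,240)]: print(onz(f,u,v,0.0).round(3))
shift(cw([-.13,0,.20]),YAW)
E
```

```text
60 [-29.5  95.6] 32.6
70 [-19.7  97.8] 16.1
80 [ -9.9 100. ] -0.1
90 [ -0.2 102.2] -15.9
100 [  9.6 104.4] -31.2
110 [ 19.3 106.6] -46.1
120 [ 29.1 108.8] -60.4
130 [ 38.8 111. ] -74.1
140 [ 48.6 113.2] -87.1
150 [ 58.4 115.4] -99.5
160 [ 68.1 117.6] -111.1
170 [ 77.9 119.7] -121.9
180 [ 87.6 121.9] -132.0
190 [ 97.4 124.1] -141.3
[0.458 0.425 0.   ]
[0.631 0.423 0.   ]
[-414.6, -426.3, 50.0] yaw_now 64.52 tilt 0.03 ('turn', np.float64(62.05))
```

>>> send_rows(moves=[-20,-20,0,4,-60,-65,0,12,-105,-110,0,21,-150,-155,0,30,-195,-200,0,39,-240,-250,0,48,-285,-295,0,56,-330,-340,0,62], hand=0.6)

```text
clock: 1.3
tcp_pos: [0.439, 0.1684, 0.2317]
orientation: [-2.176, -2.266, -0.002]
contact_force: [1.0, -0.5, -0.1]
grip_width: 0.0341
```

```bash
cat > link.py <<'E'
import numpy as np
H=np.array([90,100.]);F=np.array([-10,65.]);L1=80.;L2=80.;AR=100.
def lid(t): return H+AR*np.array([-np.cos(t),np.sin(t)])
def knee(t,locked=False):
    a=lid(t);d=a-F;D=np.linalg.norm(d);h=np.sqrt(max(0,L1**2-(D/2)**2));n=np.array([-d[1],d[0]])/D
    return F+d/2+(-h if locked else h)*n
def bar(t): return H+np.array([-220*np.cos(t)+5*np.sin(t),220*np.sin(t)+5*np.cos(t)])
E
python3 - <<'E'
from link import *
print('locked 1.40',knee(1.40,True)-F, np.linalg.norm(lid(1.4435)-F),np.linalg.norm(lid(1.44)-F))
for t in [1.44,1.42,1.40,1.3,1.2,1.1,1,.8,.6,.4,.2,.1,0]:
    k=knee(t); ph=np.degrees(np.arctan2(*(k-F)[::-1])); zc=k[1]+120
    # lid height at cam x and lid x at cam height
    print(t,k.round(1),round(ph,1),'cam z',round(zc),'lid z at cam x',round(100+(90-k[0])*np.tan(t)),'lid x at cam z', round(90-(zc-100)/np.tan(t)) if t else '', 'lid tip',(H+180*np.array([-np.cos(t),np.sin(t)])).round())
E
python3 - <<'E'
from h import *
st(); shift(cw([-.13,0,.14]),YAW)
E
```

```text
locked 1.40 [54.07178575 58.95966406] 160.09155208114944 159.86473739564613
1.44 [ 30.7 133.9] 59.4 cam z 254 lid z at cam x 551 lid x at cam z 70 lid tip [ 67. 278.]
1.42 [ 23.4 137.7] 65.3 cam z 258 lid z at cam x 538 lid x at cam z 66 lid tip [ 63. 278.]
1.4 [ 18.9 139.6] 68.8 cam z 260 lid z at cam x 512 lid x at cam z 62 lid tip [ 59. 277.]
1.3 [  2.8 144. ] 80.8 cam z 264 lid z at cam x 414 lid x at cam z 44 lid tip [ 42. 273.]
1.2 [-10.1 145. ] 90.1 cam z 265 lid z at cam x 357 lid x at cam z 26 lid tip [ 25. 268.]
1.1 [-21.5 144.2] 98.3 cam z 264 lid z at cam x 319 lid x at cam z 6 lid tip [  8. 260.]
1 [-32.  141.9] 105.9 cam z 262 lid z at cam x 290 lid x at cam z -14 lid tip [ -7. 251.]
0.8 [-50.3 134.1] 120.2 cam z 254 lid z at cam x 244 lid x at cam z -60 lid tip [-35. 229.]
0.6 [-65.2 122.9] 133.6 cam z 243 lid z at cam x 206 lid x at cam z -119 lid tip [-59. 202.]
0.4 [-76.5 109.5] 146.2 cam z 229 lid z at cam x 170 lid x at cam z -216 lid tip [-76. 170.]
0.2 [-84.1  95.2] 157.9 cam z 215 lid z at cam x 135 lid x at cam z -478 lid tip [-86. 136.]
0.1 [-86.5  88.3] 163.0 cam z 208 lid z at cam x 118 lid x at cam z -990 lid tip [-89. 118.]
0 [-88.1  82.5] 167.4 cam z 202 lid z at cam x 100 lid x at cam z  lid tip [-90. 100.]
{'clock': 1.3, 'joints': [-0.8581, 0.1329, 0.3971, 2.0496, -0.0627, 0.9692, -0.3883], 'qvel': [0.6036, -0.0744, 0.4748, 0.1064, -0.04, -0.0198, 0.2681], 'tau': [-4.2442, -32.3066, 0.2517, -24.6743, 0.0183, 0.3128, -0.5384], 'tcp_pos': [0.439, 0.1684, 0.2317], 'orientation': [-2.1762, -2.2657, -0.0018], 'contact_force': [1.0345, -0.5023, -0.0673], 'moment': [0.0333, -0.0661, 0.0395], 'grip_width': 0.0341}
[-124.2, 37.1, 110.3] yaw_now 2.31 tilt 0.07 ('turn', np.float64(-0.15))
```

```bash
python3 - <<'E'
from h import *
f=grab('side','s1.png'); g=grab('scene','c1.png')
a=f['img'][0:200,100:330];b=g['img'][0:200,200:430]
cv2.imwrite('pics/z1.png',cv2.resize(np.hstack([a,b]),None,fx=1.7,fy=1.7)[:,:,::-1])
st()
E
```

```text
{'clock': 1.4, 'joints': [-0.8544, 0.1323, 0.4037, 2.0506, -0.0609, 0.9698, -0.3883], 'qvel': [-0.0559, 0.0185, -0.1068, -0.0241, -0.0366, -0.0058, -0.0187], 'tau': [1.1674, -31.8846, 2.762, -25.7293, 0.1733, -0.0146, 0.2112], 'tcp_pos': [0.4403, 0.1633, 0.2317], 'orientation': [2.1854, 2.2546, -0.0004], 'contact_force': [0.4063, 0.3634, -0.167], 'moment': [0.0365, -0.0353, -0.0044], 'grip_width': 0.0345}
```

View pics/z1.png

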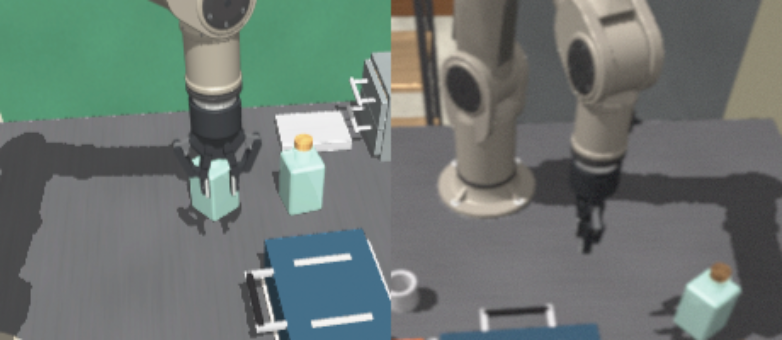

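The side and scene crops show a slim wrist column with no camera body, fingers partly open, and the bar at side (258,300)/scene (520,312) in the crop. Next I go over the bar.

```bash
python3 - <<'E'
from h import *
shift(cw([-.13,0,.15]),YAW)
E
```

```text
[-118.5, 37.0, 100.6] yaw_now 1.79 tilt 0.09 ('turn', np.float64(-0.68))
```

>>> send_rows(moves=[-30,9,5,0,-60,18,30,-0.3,-90,28,60,-0.7,-110,34,80,-0.7,-118,37,88,-0.7,-118,37,90,-0.7,-118,37,90,-0.7], hand=0.6)

```text
clock: 2.28
tcp_pos: [0.4809, 0.0552, 0.1418]
orientation: [-2.156, -2.285, -0.002]
contact_force: [-0.2, -0.2, 0.6]
grip_width: 0.0339
```

```bash
python3 - <<'E'
from h import *
shift(cw([-.13,0,.105]),YAW)
f=grab('side'); g=grab('scene'); w=grab('wrist','w2.png')
a=f['img'][100:260,190:350];b=g['img'][110:270,190:350]
cv2.imwrite('pics/z2.png',cv2.resize(np.hstack([a,b]),None,fx=2.5,fy=2.5,interpolation=cv2.INTER_CUBIC)[:,:,::-1])
o=r.get_obs();print(o['tcp_pos'],o['grip_width'])
E
```

```text
[-9.4, -0.4, 55.5] yaw_now 3.3 tilt 0.06 ('turn', np.float64(0.84))
[0.48095098 0.05499121 0.1419149 ] 0.03372454379576958
```

View pics/z2.png

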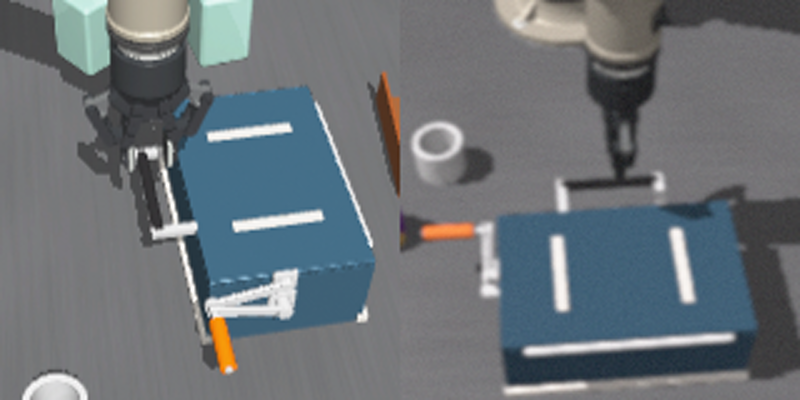

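View pics/w2.png

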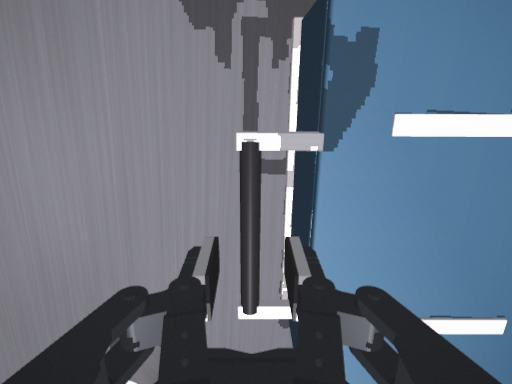

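Wrist view: the bar at column 250 lies midway between the pads (212 and 292). I descend in two steps.

>>> send_rows(moves=[-5,0,10,0.4,-9,0,22,0.8,-9,0,35,0.8,-9,0,46,0.8,-9,0,54,0.8,-9,0,55,0.8,-9,0,55,0.8])

```text
clock: 3.3
tcp_pos: [0.4813, 0.045, 0.0864]
orientation: [2.174, 2.268, 0.0]
contact_force: [-0.4, -0.4, -0.2]
grip_width: 0.034
```

```bash
python3 - <<'E'
from h import *
st();shift(cw([-.13,0,.105]),YAW)
w=grab('wrist','w3.png')
E
```

```text
{'clock': 3.3, 'joints': [-0.5609, 0.3957, 0.4121, 2.1506, -0.2609, 0.6417, 0.0752], 'qvel': [-0.0012, -0.0084, 0.0026, -0.0014, -0.0001, 0.0019, -0.0012], 'tau': [0.0333, -40.6063, 4.9684, -18.0259, -0.0035, -0.0079, 0.0093], 'tcp_pos': [0.4813, 0.045, 0.0864], 'orientation': [2.1741, 2.2677, 0.0002], 'contact_force': [-0.4045, -0.3714, -0.2225], 'moment': [0.0151, 0.0153, 0.0359], 'grip_width': 0.034}
[0.9, -0.2, 0.1] yaw_now 2.41 tilt 0.01 ('turn', np.float64(-0.05))
```

View pics/w3.png

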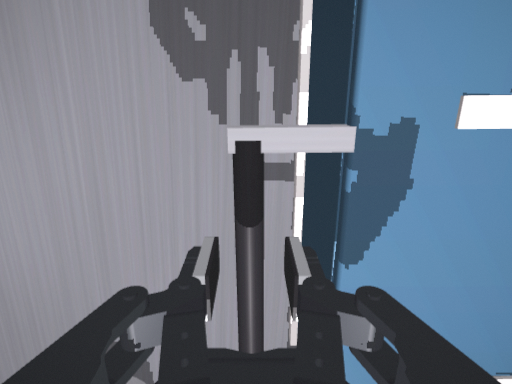

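>>> send_rows(moves=[0,0,0,0,0,0,0,0,0,0,0,0,0,0,0,0], hand=1, newtons=40)

```text
clock: 3.85
tcp_pos: [0.4806, 0.0451, 0.0867]
orientation: [-2.173, -2.267, 0.001]
contact_force: [-2.9, -0.7, 5.3]
grip_width: 0.0113
```

```bash
python3 - <<'E'
from link import *
for t in [.03,.08,.15,.23,.31,.39,.47,.55,.63,.71,.79,.87,.95,1.03,1.1,1.16,1.22,1.27,1.31,1.35,1.38,1.4,1.42,1.43,1.44]:
    d=bar(t)-bar(0); print(t,d.round(1).tolist())
E
python3 -c "
from h import *
o=st()"
```

```text
0.03 [0.2, 6.6]
0.08 [1.1, 17.6]
0.15 [3.2, 32.8]
0.23 [6.9, 50.0]
0.31 [12.0, 66.9]
0.39 [18.4, 83.3]
0.47 [26.1, 99.1]
0.55 [35.1, 114.3]
0.63 [45.2, 128.7]
0.71 [56.4, 142.2]
0.79 [68.7, 154.8]
0.87 [82.0, 166.4]
0.95 [96.1, 176.9]
1.03 [111.0, 186.2]
1.1 [124.7, 193.3]
1.16 [136.7, 198.7]
1.22 [149.1, 203.3]
1.27 [159.6, 206.6]
1.31 [168.1, 208.8]
1.35 [176.7, 210.8]
1.38 [183.2, 212.0]
1.4 [187.5, 212.6]
1.42 [191.9, 213.3]
1.43 [194.1, 213.5]
1.44 [196.3, 213.8]
{'clock': 3.85, 'joints': [-0.5612, 0.3946, 0.4122, 2.1511, -0.2608, 0.6433, 0.0754], 'qvel': [0.0002, 0.0024, 0.0001, 0.0013, -0.0, 0.002, 0.0014], 'tau': [0.1871, -39.1414, 5.0023, -18.7695, -0.113, -0.977, -0.1009], 'tcp_pos': [0.4806, 0.0451, 0.0867], 'orientation': [-2.1731, -2.2673, 0.0006], 'contact_force': [-2.9012, -0.729, 5.2771], 'moment': [-0.0163, 0.6618, 0.1157], 'grip_width': 0.0113}
```

>>> send_rows(moves=[0,0,-7,0,0,1,-18,0,0,3,-33,0,0,7,-50,0,0,12,-67,0,0,18.5,-83,0,0,26,-99,0,0,35,-114,0])

```text
clock: 4.85
tcp_pos: [0.5135, 0.0468, 0.2009]
orientation: [-2.171, -2.265, 0.006]
contact_force: [-6.5, 2.4, -0.0]
grip_width: 0.0114
```

```bash
python3 - <<'E'
from h import *
st(); shift([.4813+.0,.045,.0864+.0187])
E
```

```text
{'clock': 4.85, 'joints': [-0.6164, 0.2682, 0.4845, 1.9867, -0.1566, 0.9279, -0.0092], 'qvel': [-0.0022, -0.0364, 0.037, -0.2755, 0.0472, 0.3057, -0.0277], 'tau': [1.477, -38.3776, 5.8242, -28.3697, 0.4863, -2.9658, -0.0753], 'tcp_pos': [0.5135, 0.0468, 0.2009], 'orientation': [-2.1707, -2.2647, 0.0056], 'contact_force': [-6.5465, 2.3789, -0.0284], 'moment': [0.465, 1.7336, 0.0834], 'grip_width': 0.0114}
[-0.5, -31.6, 114.7] yaw_now 2.43 tilt 0.33
```

>>> send_rows(moves=[0,10,-14.5,0,0,21,-28,0,0,33.5,-40.5,0,0,47,-52,0,0,61,-62.5,0,0,76,-72,0,0,90,-79,0])

```text
clock: 5.72
tcp_pos: [0.6054, 0.0517, 0.2835]
orientation: [-2.171, -2.267, -0.004]
contact_force: [-11.4, 1.7, 15.8]
grip_width: 0.0112
```

```bash
python3 - <<'E'
from h import *
st(); shift([.4813+.0,.045,.0864+.0187])
f=grab('side','s3.png')
E
```

```text
{'clock': 5.725, 'joints': [-0.5694, 0.3451, 0.5016, 1.6887, -0.1829, 1.1539, 0.0249], 'qvel': [0.0834, 0.1638, 0.0071, -0.3397, -0.0691, 0.1824, 0.0626], 'tau': [2.203, -37.8291, 7.1205, -24.8814, 1.0398, -3.9105, -0.2101], 'tcp_pos': [0.6054, 0.0517, 0.2835], 'orientation': [-2.1711, -2.2667, -0.0035], 'contact_force': [-11.353, 1.7458, 15.769], 'moment': [0.7099, 2.536, 0.1259], 'grip_width': 0.0112}
[-2.0, -124.2, 197.1] yaw_now 2.47 tilt 0.21
```

View pics/s3.png

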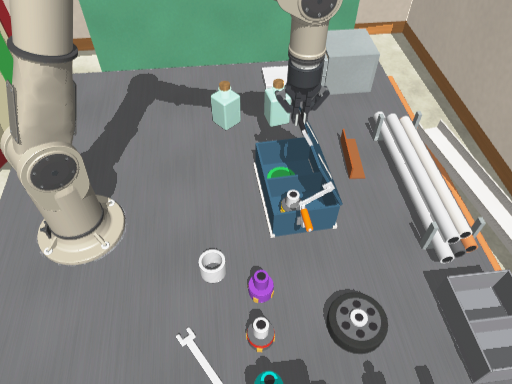

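Lid is up about 1.1 rad. The view shows the green pad in the +y compartment (280,175), the stored head in the −y one (291,200) and the sleeve at (307,218). I continue with less grip so the bar can turn.

>>> send_rows(moves=[0,12,-5.5,0,0,24,-10,0,0,35,-13,0,0,43,-15.5,0,0,52,-17.5,0,0,58,-18.5,0,0,58,-18.5,0], newtons=22)

```text
clock: 6.65
tcp_pos: [0.6651, 0.0548, 0.3007]
orientation: [2.172, 2.269, 0.007]
contact_force: [-2.7, 4.6, 7.3]
grip_width: 0.0114
```

```bash
python3 - <<'E'
from h import *
st(); shift([.4813+.0,.045,.0864+.0187])
f=grab('side','s4.png');g=grab('scene')
a=f['img'][60:260,220:380];b=g['img'][110:310,190:350]
cv2.imwrite('pics/z4.png',cv2.resize(np.hstack([a,b]),None,fx=2.5,fy=2.5,interpolation=cv2.INTER_CUBIC)[:,:,::-1])
E
```

```text
{'clock': 6.65, 'joints': [-0.5218, 0.4415, 0.499, 1.5207, -0.2214, 1.2317, 0.0539], 'qvel': [-0.0019, -0.0056, -0.0007, 0.0103, 0.0024, -0.0011, 0.0006], 'tau': [3.4285, -49.1982, 9.671, -26.2672, 1.3403, -0.8199, -0.1129], 'tcp_pos': [0.6651, 0.0548, 0.3007], 'orientation': [2.1718, 2.2693, 0.0069], 'contact_force': [-2.6728, 4.6487, 7.3483], 'moment': [0.9999, 0.6174, 0.1458], 'grip_width': 0.0114}
[-2.3, -184.8, 213.6] yaw_now 2.51 tilt 0.25
```

View pics/z4.png

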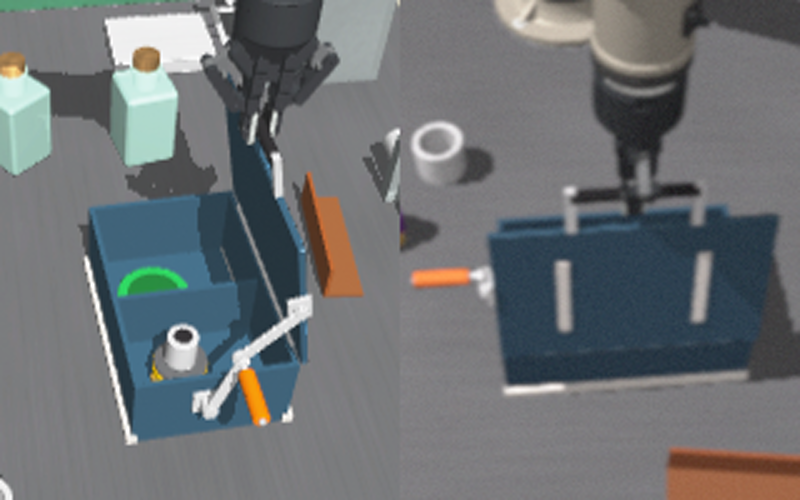

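>>> send_rows(moves=[0,4,-0.5,0,0,8,-1,0,0,10,-1.5,0,0,12,-1.5,0,0,12,-1.5,0])

```text
clock: 7.38
tcp_pos: [0.6753, 0.0553, 0.3017]
orientation: [-2.17, -2.268, -0.003]
contact_force: [-7.1, 4.3, 10.2]
grip_width: 0.0113
```

```bash
cat > sl.py <<'E'
from h import *
def sleeve():
    fs=grab('scene');fd=grab('side'); out=[]
    for f in (fs,fd):
        m=cv2.inRange(cv2.cvtColor(f['img'],cv2.COLOR_RGB2HSV),(5,170,150),(18,255,255))
        cs=[c for c in cv2.findContours(m,0,1)[0] if cv2.contourArea(c)>30]
        g=[]
        for c in cs:
            (x,y),(w,h),a=cv2.minAreaRect(c)
            p=onz(f,x,y,.11); q=wc(p)
            if abs(q[0])<.14 and -.27<q[1]<-.14: g.append(((x,y),cv2.contourArea(c)))
        out.append(max(g,key=lambda t:t[1])[0] if g else None)
    print(out)
    if all(out):
        p,e=tri(fs,out[0],fd,out[1]); print('sleeve chest mm',(wc(p)*1000).round(1),'gap',round(e*1000,1))
    return fs,fd
E
python3 - <<'E'
from sl import *
o=r.get_obs();print(o['tcp_pos'],o['contact_force']); shift([.4813+.0,.045,.0864+.0187])
sleeve()
E
```

```text
[0.6752806  0.05530042 0.30171726] [-7.08839601  4.31927056 10.23710003]
[-2.4, -194.1, 215.4] yaw_now 2.51 tilt 0.18
[(206.4873046875, 230.3223419189453), (329.3000183105469, 219.89999389648438)]
sleeve chest mm [  40.7 -198.7  129.4] gap 0.7
```

>>> send_rows(moves=[0,2,0,0,0,2,0,0,0,-2,0.3,0,0,-5,0.7,0,0,-8,1,0,0,-8,1,0])

```text
clock: 8.22
tcp_pos: [0.6687, 0.055, 0.3009]
orientation: [2.172, 2.269, 0.007]
contact_force: [-0.8, 4.9, 7.3]
grip_width: 0.0116
```

```bash
python3 - <<'E'
from sl import *
o=r.get_obs();print(o['tcp_pos'],o['contact_force']); shift([.4813+.0,.045,.0864+.0187])
sleeve()
E
```

```text
[0.66870748 0.05500644 0.30088   ] [-0.82283145  4.87867673  7.29073274]
[-2.4, -188.4, 213.8] yaw_now 2.52 tilt 0.26
[(206.9793243408203, 232.25173950195312), (330.6000061035156, 220.30003356933594)]
sleeve chest mm [  44.8 -197.8  125.8] gap 0.9
```

The sleeve is at (45, −198, 126) mm; locked should be (43, −200, 124), so the stay is locked. I open a little and lift off.

>>> send_rows(moves=[0,0,0,0,0,0,0,0,0,0,0,0,0,0,-10,0,0,0,-30,0,0,0,-50,0], hand=0.6)

```text
clock: 9.07
tcp_pos: [0.6681, 0.0526, 0.3495]
orientation: [2.174, 2.267, 0.0]
contact_force: [0.2, -0.6, 0.8]
grip_width: 0.034
```

```bash
python3 - <<'E'
from sl import *
o=r.get_obs();print(o['tcp_pos'],o['contact_force'])
fs,fd=sleeve()
a=fd['img'][60:260,220:380];b=fs['img'][110:310,190:350]
cv2.imwrite('pics/z5.png',cv2.resize(np.hstack([a,b]),None,fx=2.5,fy=2.5,interpolation=cv2.INTER_CUBIC)[:,:,::-1])
for nm,f in(('s',fs),('d',fd)):
    m=cv2.inRange(cv2.cvtColor(f['img'],cv2.COLOR_RGB2HSV),(50,120,60),(70,255,255))
    m[:100]=0
    cs=[c for c in cv2.findContours(m,0,1)[0] if cv2.contourArea(c)>20]
    for c in cs:
        x,y,w,h=cv2.boundingRect(c); print(nm,(x,y,w,h),cv2.contourArea(c))
        if cv2.contourArea(c)<3000:
            for p in (c[c[:,0,0].argmin(),0],c[c[:,0,0].argmax(),0],c[c[:,0,1].argmin(),0],c[c[:,0,1].argmax(),0]): print((wc(onz(f,*p.astype(float),.01))*1000).round(1))
E
```

```text
[0.66809266 0.05264016 0.34946663] [ 0.22597172 -0.56720553  0.79857476]
[(207.0, 232.5), (330.6000061035156, 220.30003356933594)]
sleeve chest mm [  45.1 -197.6  125.3] gap 0.5
s (449, 100, 20, 17) 196.5
[-535.8  753.7   10. ]
[-585.5  853.8   10. ]
[-596.4  799.1   10. ]
[-497.2  774.9   10. ]
d (267, 167, 27, 11) 150.5
[-64.3  74.5  10. ]
[19.4 78.3 10. ]
[-15.8 110.2  10. ]
[-64.3  74.5  10. ]
```

View pics/z5.png

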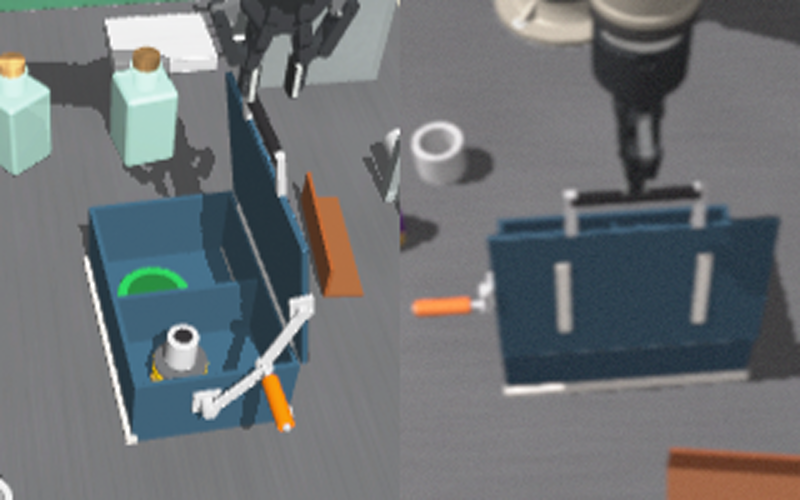

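The lid stays up by itself with the fingers off. The pad looks to be at about chest (−22, 66). I back off and check it with the wrist camera.

>>> send_rows(moves=[0,-25,0,0,0,-60,0,0,0,-90,0,0,0,-90,0,0], hand=0.0)

```text
clock: 9.68
tcp_pos: [0.5765, 0.0488, 0.3483]
orientation: [-2.173, -2.267, -0.0]
contact_force: [1.4, 0.4, 0.2]
grip_width: 0.0855
```

```bash
python3 - <<'E'
from h import *
f=grab('wrist','w6.png')
m=cv2.inRange(cv2.cvtColor(f['img'],cv2.COLOR_RGB2HSV),(50,100,40),(75,255,255))
cs=[c for c in cv2.findContours(m,0,1)[0] if cv2.contourArea(c)>100]
for c in cs:
    c=cv2.convexHull(c)[:,0].astype(float)
    P=np.array([(wc(onz(f,u,v,.01))*1000)[:2] for u,v in c]).astype(np.float32)
    print(len(P),P.min(0),P.max(0),cv2.minEnclosingCircle(P),cv2.fitEllipse(P) if len(P)>4 else '')
shift([.4583,-.3717,.20],YAW)
E
```

```text
35 [-64.793015  26.65925 ] [ 23.762579 115.2171  ] ((-20.61281967163086, 70.7923583984375), 44.736915588378906) ((-20.67660140991211, 70.7418212890625), (88.74052429199219, 89.25840759277344), 17.225656509399414)
[-415.5, -137.0, 166.7] yaw_now 2.42 tilt 0.04 ('turn', np.float64(-0.04))
```

View pics/w6.png

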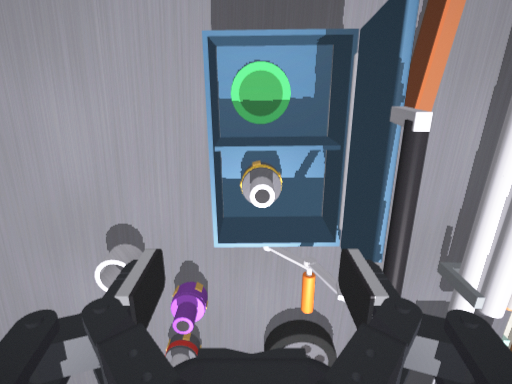

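Pad centre is chest (−20.7, 70.8), with a fitted diameter of 89 mm against 90 given. I go to the red head.

>>> send_rows(moves=[-30,-10,5,0,-85,-28,20,0,-140,-46,40,0,-200,-66,60,0,-260,-86,80,0,-320,-106,100,0,-375,-124,115,0,-415,-137,130,0])

```text
clock: 10.72
tcp_pos: [0.4584, -0.3743, 0.2175]
orientation: [2.175, 2.266, -0.002]
contact_force: [1.7, -0.2, -0.4]
grip_width: 0.0856
```

>>> send_rows(moves=[0,0,0,0,0,0,0,0])

```text
clock: 10.98
tcp_pos: [0.4593, -0.3712, 0.2178]
orientation: [-2.174, -2.267, 0.0]
contact_force: [0.9, 0.7, 0.3]
grip_width: 0.0855
```

```bash
python3 - <<'E'
from h import *
f=grab('wrist','w7.png')
st()
shift([.4583,-.3717,.064],YAW)
print(proj(f,[.4583,-.3717,.08]))
E
```

```text
{'clock': 11.025, 'joints': [0.0697, 0.4079, 0.662, 1.8114, -0.2904, 1.021, 0.8894], 'qvel': [-0.0182, -0.014, -0.0045, 0.0044, 0.0025, 0.0001, 0.0012], 'tau': [1.3475, -44.4721, 8.9857, -25.5219, 0.0825, -0.0177, 0.0026], 'tcp_pos': [0.4599, -0.3704, 0.2181], 'orientation': [-2.1721, -2.2695, -0.0004], 'contact_force': [-0.4668, 0.6192, -0.0257], 'moment': [0.0191, -0.0096, -0.0361], 'grip_width': 0.0852}
[-1.2, -1.7, 172.8] yaw_now 2.51 tilt 0.02 ('turn', np.float64(0.05))
[250.33372908 177.52045181]
```

View pics/w7.png

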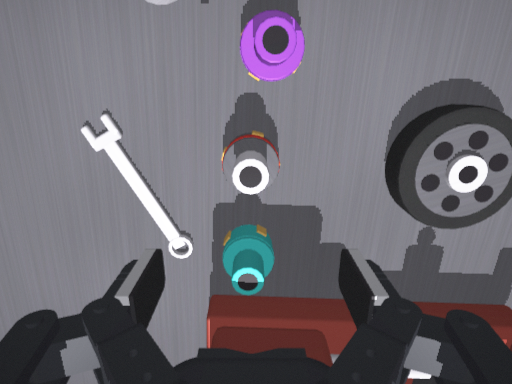

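>>> send_rows(moves=[-0.5,-0.5,15,0,-1,-1.5,50,0,-1,-1.5,90,0,-1,-1.5,125,0,-1,-1.5,150,0,-1,-1.5,165,0,-1,-1.5,171,0,-1,-1.5,171,0])

```text
clock: 12.02
tcp_pos: [0.4576, -0.3723, 0.0475]
orientation: [2.173, 2.268, 0.0]
contact_force: [0.1, -0.5, -0.1]
grip_width: 0.0853
```

```bash
python3 - <<'E'
from h import *
f=grab('wrist','w8.png')
shift([.4583,-.3717,.064],YAW); print(r.get_obs()['contact_force'])
E
```

```text
[0.9, 0.6, 2.6] yaw_now 2.42 tilt 0.07 ('turn', np.float64(-0.04))
[ 0.2570432  -0.37427108 -0.40967724]
```

View pics/w8.png

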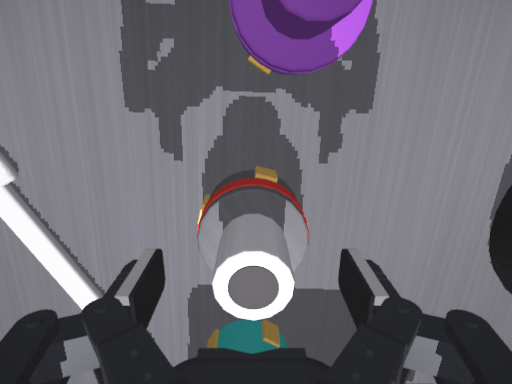

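The head is centred between the pads (neck at 253,285). I grip and lift.

>>> send_rows(moves=[0,0,0,0,0,0,0,0,0,0,0,0,0,0,0,0,0,0,-10,0,0,0,-40,0,0,0,-80,0,0,0,-120,0], hand=1, newtons=60)

```text
clock: 13.08
tcp_pos: [0.456, -0.3715, 0.1676]
orientation: [-2.172, -2.265, 0.001]
contact_force: [1.3, -0.5, -6.9]
grip_width: 0.0345
```

```bash
python3 - <<'E'
from h import *
st(); shift(cw([-.0207,.0708,.234]),YAW)
E
```

```text
{'clock': 13.075, 'joints': [0.0982, 0.4674, 0.6372, 1.8609, -0.3409, 0.9272, 0.9346], 'qvel': [-0.2326, -0.4132, 0.2697, -0.2408, 0.3246, 0.5932, -0.2569], 'tau': [2.2346, -47.6379, 9.715, -24.4124, -0.2951, -0.6089, 0.3435], 'tcp_pos': [0.456, -0.3715, 0.1676], 'orientation': [-2.1725, -2.2653, 0.0014], 'contact_force': [1.2576, -0.4981, -6.871], 'moment': [-0.0761, -0.1323, 0.021], 'grip_width': 0.0345}
[487.0, 151.6, -47.4] yaw_now 2.4 tilt 0.17 ('turn', np.float64(-0.07))
```

>>> send_rows(moves=[30,9,-20,0,80,25,-35,0,135,42,-45,0,190,59,-47,0,245,76,-47,0,300,93,-47,0,355,110,-47,0,405,126,-47,0])

```text
clock: 14.08
tcp_pos: [0.565, 0.0395, 0.2136]
orientation: [-2.173, -2.267, 0.003]
contact_force: [1.3, -0.3, -6.3]
grip_width: 0.0345
```

>>> send_rows(moves=[40,12,0,0,70,22,0,0,82,25.5,0,0,82,25.5,0,0,82,25.5,0,0])

```text
clock: 14.7
tcp_pos: [0.5876, 0.1183, 0.2141]
orientation: [2.177, 2.265, -0.002]
contact_force: [-0.6, -0.5, -6.7]
grip_width: 0.0343
```

```bash
python3 - <<'E'
from h import *
st(); shift(cw([-.0207,.0708,.0747]),YAW)
f=grab('side','s9.png');w=grab('wrist','w9.png')
E
```

```text
{'clock': 14.7, 'joints': [-0.7239, 0.4085, 0.5546, 1.7892, -0.2476, 1.0149, -0.0345], 'qvel': [0.0054, -0.0031, 0.0018, -0.0032, -0.0031, -0.0009, -0.003], 'tau': [-1.0507, -50.2038, 7.3717, -28.7051, -0.097, -0.0002, -0.0013], 'tcp_pos': [0.5876, 0.1183, 0.2141], 'orientation': [2.1769, 2.2648, -0.0024], 'contact_force': [-0.6193, -0.5441, -6.6927], 'moment': [-0.0338, 0.0418, -0.0523], 'grip_width': 0.0343}
[3.3, -0.0, 158.1] yaw_now 2.27 tilt 0.09 ('turn', np.float64(-0.2))
```

View pics/s9.png

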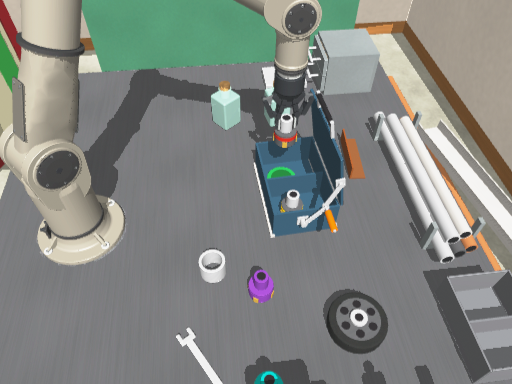

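View pics/w9.png

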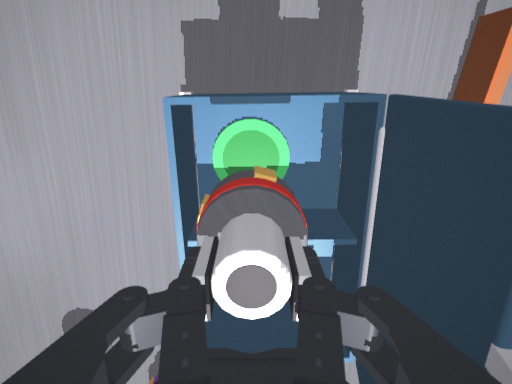

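The head is held upright above the pad, the lid is up behind it, and the lookout is clear. I descend.

>>> send_rows(moves=[1.5,0,20,0,3,0,50,0,3,0,80,0,3,0,110,0,3,0,132,0,3,0,147,0,3,0,153,0,3,0,153,0])

```text
clock: 15.8
tcp_pos: [0.5883, 0.1234, 0.0615]
orientation: [2.174, 2.267, 0.0]
contact_force: [-0.2, 0.3, -7.5]
grip_width: 0.0341
```

```bash
python3 - <<'E'
from h import *
st(); shift(cw([-.0207,.0708,.0747]),YAW)
E
```

```text
{'clock': 15.8, 'joints': [-0.6432, 0.6051, 0.4496, 1.8903, -0.3795, 0.7304, 0.0651], 'qvel': [-0.0046, -0.0117, 0.0065, -0.0078, 0.0019, 0.0033, -0.0015], 'tau': [0.1208, -57.44, 9.52, -21.1693, -0.0204, -0.0586, 0.0252], 'tcp_pos': [0.5883, 0.1234, 0.0615], 'orientation': [2.1744, 2.2672, 0.0004], 'contact_force': [-0.2073, 0.2813, -7.5402], 'moment': [-0.036, -0.0388, 0.0302], 'grip_width': 0.0341}
[-2.0, -1.1, 5.5] yaw_now 2.39 tilt 0.02 ('turn', np.float64(-0.07))
```

>>> send_rows(moves=[-1,-0.5,1.5,0,-1.5,-1,3,0,-1.5,-1,4.5,0,-1.5,-1,4.5,0])

```text
clock: 16.3
tcp_pos: [0.5874, 0.122, 0.0579]
orientation: [-2.174, -2.267, -0.001]
contact_force: [-3.5, -1.6, 5.5]
grip_width: 0.0346
```

```bash
python3 - <<'E'
from h import *
o=r.get_obs(); print(o['tcp_pos'],o['contact_force'],o['moment']); shift(cw([-.0207,.0708,.0747]),YAW)
E
```

```text
[0.58739474 0.12204168 0.0578705 ] [-3.48509879 -1.63640035  5.46934361] [-0.18914498  0.98731013 -0.00777084]
[-0.7, -0.1, 1.9] yaw_now 2.4 tilt 0.05 ('turn', np.float64(-0.06))
```

Contact: force z went from −7.5 to +5.5 N at TCP z 0.0579, against 0.0575 expected. I release and rise straight.

>>> send_rows(moves=[0,0,-0.5,0,0,0,-0.5,0,0,0,-0.5,0,0,0,-10,0,0,0,-40,0,0,0,-80,0,0,0,-125,0,0,0,-170,0], hand=0.3)

```text
clock: 17.3
tcp_pos: [0.587, 0.1219, 0.2289]
orientation: [2.174, 2.267, 0.001]
contact_force: [0.8, 0.3, 0.3]
grip_width: 0.0599
```

```bash
python3 - <<'E'
from sl import *
o=r.get_obs(); print(o['tcp_pos'],o['contact_force'],o['grip_width'])
w=grab('wrist','w10.png');fs,fd=sleeve()
a=fd['img'][60:260,220:380];b=fs['img'][110:310,190:350]
cv2.imwrite('pics/z10.png',cv2.resize(np.hstack([a,b]),None,fx=2.5,fy=2.5,interpolation=cv2.INTER_CUBIC)[:,:,::-1])
shift(cw([.0445,-.207,.21]),YAW)
E
```

```text
[0.58696973 0.12188566 0.22885655] [0.81279034 0.30128183 0.25340437] 0.05986166352791992
[(206.98526000976562, 232.30882263183594), (330.6000061035156, 220.30003356933594)]
sleeve chest mm [  44.8 -197.8  125.7] gap 0.8
[-278.6, 63.8, 38.5] yaw_now 2.4 tilt 0.34 ('turn', np.float64(-0.07))
```

View pics/w10.png

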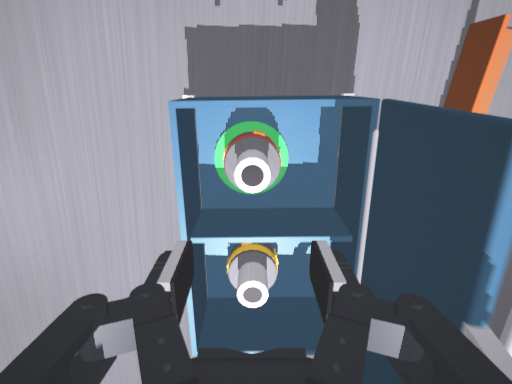

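View pics/z10.png

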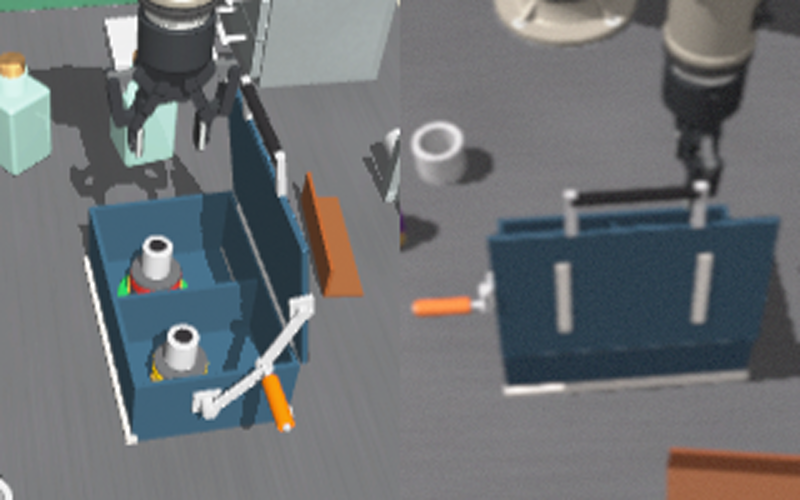

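The red head stands upright on the pad (wrist 252,165) and the yellow one is untouched. The stay is still locked. I go to the sleeve, moving sideways first, clear of the lid.

>>> send_rows(moves=[-20,0,0,0,-70,0,0,0,-125,0,0,0,-180,0,0,0,-230,0,0,0,-265,15,0,0,-278,40,0,0,-278,60,5,0])

```text
clock: 18.45
tcp_pos: [0.6577, -0.1572, 0.2204]
orientation: [-2.179, -2.262, 0.004]
contact_force: [-0.4, 0.0, -0.6]
grip_width: 0.0596
```

>>> send_rows(moves=[0,3.5,15,0,0,3.5,28,0,0,3.5,28,0])

```text
clock: 18.82
tcp_pos: [0.6601, -0.1529, 0.1916]
orientation: [-2.172, -2.265, 0.004]
contact_force: [0.1, 0.2, 0.1]
grip_width: 0.0597
```

```bash
python3 - <<'E'
from h import *
o=r.get_obs(); print(o['tcp_pos'],o['contact_force'],o['grip_width'])
w=grab('wrist','w11.png')
shift(cw([.0446,-.207,.125]),YAW)
E
```

```text
[ 0.66009554 -0.15287153  0.19164175] [0.09953478 0.17351391 0.13274687] 0.05966599123967288
[-0.5, 3.7, 86.6] yaw_now 2.39 tilt 0.12 ('turn', np.float64(-0.07))
```

View pics/w11.png

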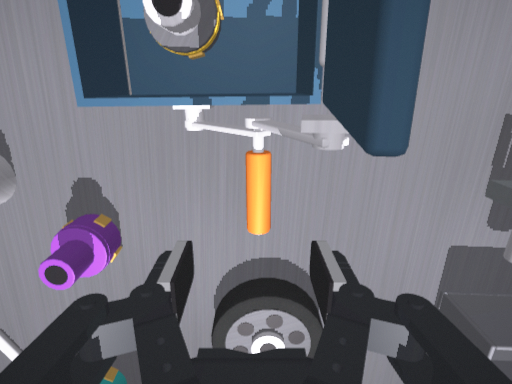

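```bash
python3 - <<'E'
from h import *
f=grab('wrist')
for u,v in ((258.5,151),(258.5,233),(246,192),(271,192)): print((wc(onz(f,u,v,.125))*1000).round(1))
o=r.get_obs(); print((wc(o['tcp_pos'])*1000).round(1))
shift(cw([.0446,-.207,.125]),YAW)
E
```

```text
[  45.9 -166.9  125. ]
[  46.1 -230.2  125. ]
[  36.9 -197.1  125. ]
[  55.1 -197.1  125. ]
[  41.6 -206.6  193.7]
[-0.4, 3.0, 87.4] yaw_now 2.4 tilt 0.04 ('turn', np.float64(-0.06))
```

Wrist view: the sleeve at column 259, rows 151–233 works out to x 46, y −167 to −230, 18 mm thick, matching the description. I descend.

>>> send_rows(moves=[0,2,15,0,0,4,35,0,0,4,55,0,0,4,72,0,0,4,82,0,0,4,87,0,0,4,87,0])

```text
clock: 19.8
tcp_pos: [0.6663, -0.153, 0.1068]
orientation: [2.174, 2.268, -0.0]
contact_force: [0.5, -0.7, 0.5]
grip_width: 0.0598
```

```bash
python3 - <<'E'
from sl import *
o=r.get_obs(); print((wc(o['tcp_pos'])*1000).round(1),o['contact_force'],o['grip_width'])
w=grab('wrist','w12.png');sleeve()
E
```

```text
[  46.4 -206.6  106.8] [ 0.53671984 -0.71972416  0.53102133] 0.05983675259113656
[(211.5, 232.0), (331.5, 223.00001525878906)]
sleeve chest mm [  44.4 -192.1  115.4] gap 16.1
```

View pics/w12.png

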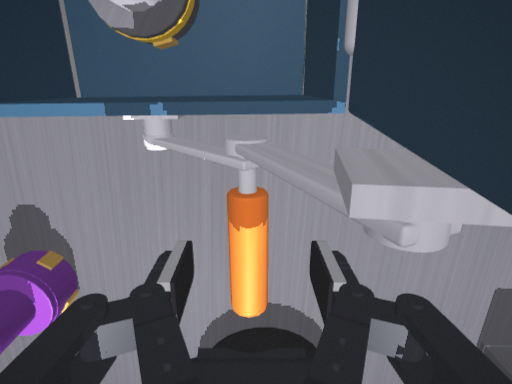

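>>> send_rows(moves=[0,0,0,0,0,0,0,0,0,0,0,0,0,0,0,0,0,0,0,0], hand=1, newtons=60)

```text
clock: 20.58
tcp_pos: [0.6652, -0.153, 0.107]
orientation: [-2.173, -2.267, 0.001]
contact_force: [-5.9, 0.7, 5.5]
grip_width: 0.0163
```

```bash
python3 - <<'E'
from h import *
o=r.get_obs(); print((wc(o['tcp_pos'])*1000).round(1),o['contact_force'],o['grip_width'])
p0=47.9
for p in [47.9,50,52,54,56,58,60,62,65,68,71,74,77,80,83,86,89,92,95,98,101,104,107,110,113,116,119,122,125,128,131,134,137,140,143,146,149,152,155,157,159,161,163,165,166.5,167.4,168.5]:
    a=np.radians(p);b=np.radians(p0); print(p,round(80*(np.cos(a)-np.cos(b)),1),round(80*(np.sin(a)-np.sin(b)),1))
E
```

```text
[  45.4 -206.6  107. ] [-5.90965556  0.74354146  5.52525954] 0.01632164454742213
47.9 0.0 0.0
50 -2.2 1.9
52 -4.4 3.7
54 -6.6 5.4
56 -8.9 7.0
58 -11.2 8.5
60 -13.6 9.9
62 -16.1 11.3
65 -19.8 13.1
68 -23.7 14.8
71 -27.6 16.3
74 -31.6 17.5
77 -35.6 18.6
80 -39.7 19.4
83 -43.9 20.0
86 -48.1 20.4
89 -52.2 20.6
92 -56.4 20.6
95 -60.6 20.3
98 -64.8 19.9
101 -68.9 19.2
104 -73.0 18.3
107 -77.0 17.1
110 -81.0 15.8
113 -84.9 14.3
116 -88.7 12.5
119 -92.4 10.6
122 -96.0 8.5
125 -99.5 6.2
128 -102.9 3.7
131 -106.1 1.0
134 -109.2 -1.8
137 -112.1 -4.8
140 -114.9 -7.9
143 -117.5 -11.2
146 -120.0 -14.6
149 -122.2 -18.2
152 -124.3 -21.8
155 -126.1 -25.5
157 -127.3 -28.1
159 -128.3 -30.7
161 -129.3 -33.3
163 -130.1 -36.0
165 -130.9 -38.7
166.5 -131.4 -40.7
167.4 -131.7 -41.9
168.5 -132.0 -43.4
```

>>> send_rows(moves=[0,-2.5,-2,0,0,-5,-4,0,0,-7,-5.5,0,0,-9.5,-7,0,0,-12,-8.5,0,0,-14,-10,0,0,-16.5,-11.5,0,0,-16.5,-11.5,0])

```text
clock: 21.58
tcp_pos: [0.6494, -0.1537, 0.1184]
orientation: [-2.174, -2.268, 0.0]
contact_force: [1.3, -2.2, -3.7]
grip_width: 0.0162
```

```bash
cat > rp.py <<'E'
from h import *
o=r.get_obs(); q=wc(o['tcp_pos'])*1000; print('clock',o['clock'],'tcp rel', (q-[46.4,-206.6,106.9]).round(1),o['contact_force'].round(1),o['moment'].round(2),round(o['grip_width'],4))
k=q+[0,0,18.7]-[-10,0,65]; print('phi',np.degrees(np.arctan2(k[2],k[0])).round(1),'rad',np.hypot(k[0],k[2]).round(1))
E
python3 - <<'E'
from rp import *
fd=grab('side');fs=grab('scene')
a=fd['img'][60:260,220:380];b=fs['img'][110:310,190:350]
cv2.imwrite('pics/z13.png',cv2.resize(np.hstack([a,b]),None,fx=2.5,fy=2.5,interpolation=cv2.INTER_CUBIC)[:,:,::-1])
E
```

```text
clock 21.575 tcp rel [-16.9  -0.1  11.5] [ 1.3 -2.2 -3.7] [-0.34 -0.16  0.04] 0.0162
phi 61.3 rad 82.2
```

View pics/z13.png

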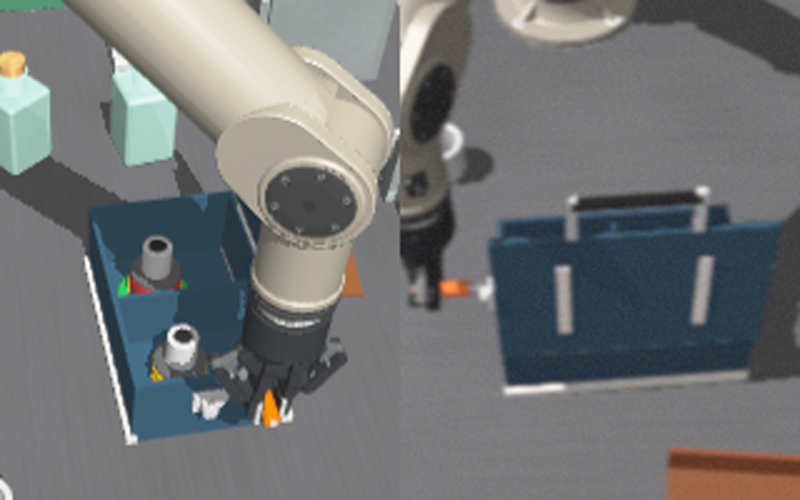

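Knee is through straight (sleeve angle about 61°), with forces of a few N. I fold on slowly.

>>> send_rows(moves=[0,-3.5,-1.5,0,0,-7,-3.5,0,0,-11,-5,0,0,-15,-6,0,0,-19,-7,0,0,-23.5,-8,0,0,-27.5,-8.5,0,0,-31.5,-9,0])

```text
clock: 22.68
tcp_pos: [0.6181, -0.1553, 0.1276]
orientation: [2.174, 2.267, 0.0]
contact_force: [0.1, -3.8, -0.7]
grip_width: 0.016
```

```bash
python3 - <<'E'
from rp import *
fd=grab('side');fs=grab('scene')
a=fd['img'][60:260,220:380];b=fs['img'][110:310,190:350]
cv2.imwrite('pics/z14.png',cv2.resize(np.hstack([a,b]),None,fx=2.5,fy=2.5,interpolation=cv2.INTER_CUBIC)[:,:,::-1])
E
```

```text
clock 22.675 tcp rel [-48.2  -0.3  20.7] [ 0.1 -3.8 -0.7] [-0.94 -0.17  0.11] 0.016
phi 84.2 rad 81.7
```

View pics/z14.png

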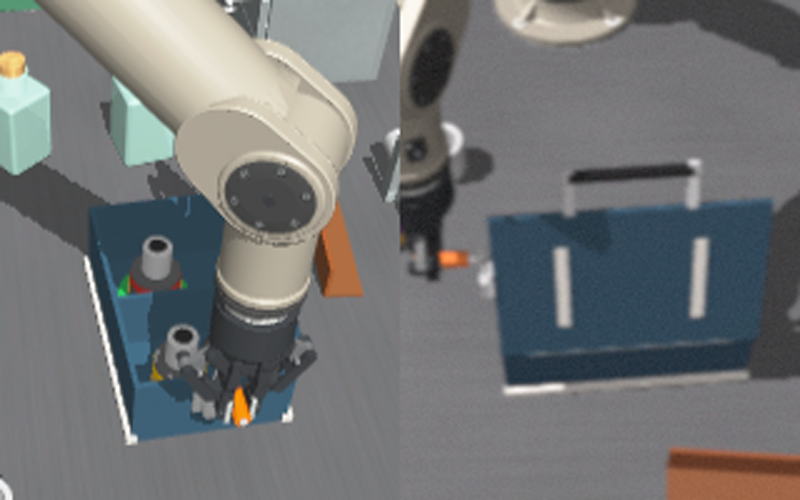

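>>> send_rows(moves=[0,-4,0,0,0,-8,0,0,0,-12.5,0,0,0,-16.5,0.5,0,0,-21,1,0,0,-25,2,0,0,-29,3.5,0,0,-33,4.5,0])

```text
clock: 23.78
tcp_pos: [0.5842, -0.1571, 0.123]
orientation: [-2.175, -2.267, 0.002]
contact_force: [-1.7, -6.1, 2.1]
grip_width: 0.0164
```

```bash
python3 - <<'E'
from rp import *
E
```

```text
clock 23.775 tcp rel [-82.2  -0.7  16.1] [-1.7 -6.1  2.1] [-1.23  0.41  0.12] 0.0164
phi 108.6 rad 80.9
```

>>> send_rows(moves=[-0.5,-4,1.5,0,-0.5,-7.5,3.5,0,-0.5,-11.5,5,0,-1,-15,7.5,0,-1,-18.5,9.5,0,-1,-22,12,0,-1,-25,15,0,-1,-28,17.5,0])

```text
clock: 24.78
tcp_pos: [0.5546, -0.1586, 0.1042]
orientation: [-2.172, -2.264, 0.004]
contact_force: [-2.4, -6.0, -2.8]
grip_width: 0.0162
```

```bash
python3 - <<'E'
from rp import *
fd=grab('side');fs=grab('scene')
a=fd['img'][60:260,220:380];b=fs['img'][110:310,190:350]
cv2.imwrite('pics/z15.png',cv2.resize(np.hstack([a,b]),None,fx=2.5,fy=2.5,interpolation=cv2.INTER_CUBIC)[:,:,::-1])
E
```

```text
clock 24.775 tcp rel [-111.7   -0.9   -2.7] [-2.4 -6.  -2.8] [-1.15  0.61  0.12] 0.0162
phi 133.7 rad 80.1
```

View pics/z15.png

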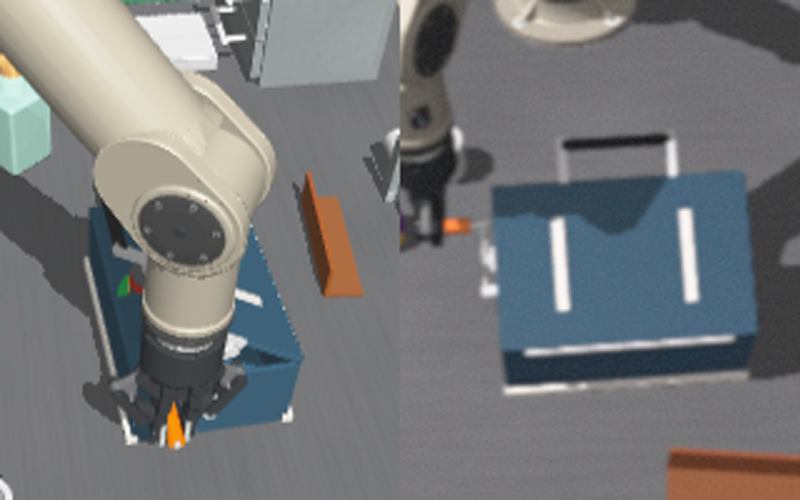

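>>> send_rows(moves=[-0.5,-3,3,0,-0.5,-5.5,6,0,-0.5,-8.5,9.5,0,-1,-11,13,0,-1,-13,16.5,0,-1,-15,20,0,-1,-16.5,23,0,-1,-18,26,0])

```text
clock: 25.88
tcp_pos: [0.5375, -0.1596, 0.0782]
orientation: [-2.172, -2.265, 0.003]
contact_force: [-3.6, -3.8, -5.8]
grip_width: 0.0163
```

```bash
python3 - <<'E'
from rp import *
E
```

```text
clock 25.875 tcp rel [-129.    -1.2  -28.7] [-3.6 -3.8 -5.8] [-0.73  0.67  0.06] 0.0163
phi 156.3 rad 79.3
```

>>> send_rows(moves=[0,-1,2,0,0,-1.5,4,0,0,-2,6,0,0,-3,8,0,0,-3.5,10,0,0,-4,11.5,0,0,-4,13,0,0,-4,13,0])

```text
clock: 26.88
tcp_pos: [0.5336, -0.1598, 0.0656]
orientation: [-2.172, -2.265, 0.002]
contact_force: [-6.3, -2.3, -2.0]
grip_width: 0.0158
```

```bash
python3 - <<'E'
from rp import *
fd=grab('side');fs=grab('scene')
a=fd['img'][60:260,220:380];b=fs['img'][110:310,190:350]
cv2.imwrite('pics/z16.png',cv2.resize(np.hstack([a,b]),None,fx=2.5,fy=2.5,interpolation=cv2.INTER_CUBIC)[:,:,::-1])
E
```

```text
clock 26.875 tcp rel [-132.8   -1.2  -41.3] [-6.3 -2.3 -2. ] [-0.61  1.2   0.12] 0.0158
phi 165.8 rad 78.8
```

View pics/z16.png

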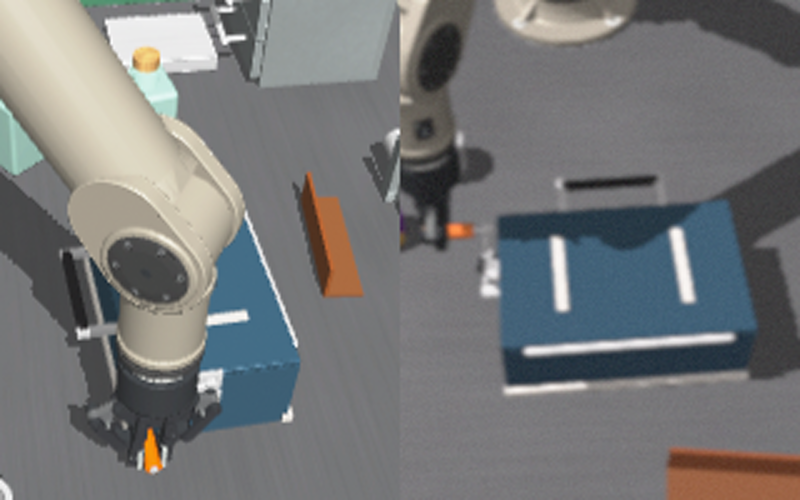

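>>> send_rows(moves=[0,0.5,1,0,0,1,2,0,0,1,3,0,0,1,3,0])

```text
clock: 27.48
tcp_pos: [0.5339, -0.1599, 0.0638]
orientation: [-2.171, -2.264, 0.002]
contact_force: [-12.6, -0.2, 13.1]
grip_width: 0.0162
```

```bash
python3 - <<'E'
from rp import *
fs=grab('scene')
# bar pixel: dark mask near
h=fs['img'][170:195,240:305].astype(int).sum(2); ys,xs=np.where(h<110); print('bar px',xs.mean()+240,ys.mean()+170,len(xs))
g=cv2.imread('pics/scene0.png')[170:195,240:305].astype(int).sum(2); ys,xs=np.where(g<110); print('bar px0',xs.mean()+240,ys.mean()+170,len(xs))
E
```

```text
clock 27.475 tcp rel [-132.5   -1.3  -43.1] [-12.6  -0.2  13.1] [-0.2   2.55  0.24] 0.0162
phi 167.1 rad 78.1
bar px 272.3 182.85 40
bar px0 nan nan 0<stdin>:5: RuntimeWarning: Mean of empty slice.
  ret = ret.dtype.type(ret / rcount)
```

Pressing down now gives +13 N, so the lid is seated (sleeve angle 167.1° against 167.4° expected when shut). I relax, release and rise.

>>> send_rows(moves=[0,0,-1.5,0,0,0,-1.5,0])

```text
clock: 27.78
tcp_pos: [0.5338, -0.1599, 0.0647]
orientation: [-2.171, -2.264, 0.003]
contact_force: [-10.7, -1.6, 4.8]
grip_width: 0.0161
```

>>> send_rows(moves=[0,0,0,0,0,0,0,0,0,0,0,0,0,0,0,0,0,0,-10,0,0,0,-35,0,0,0,-75,0,0,0,-120,0], hand=0.5)

```text
clock: 28.78
tcp_pos: [0.536, -0.1604, 0.1863]
orientation: [-2.174, -2.267, 0.001]
contact_force: [0.6, 0.7, 0.1]
grip_width: 0.0427
```

>>> send_rows(moves=[0,-20,-40,0,0,-50,-80,0,-20,-75,-100,0,-20,-75,-100,0])

```text
clock: 29.28
tcp_pos: [0.4614, -0.1857, 0.2871]
orientation: [2.177, 2.261, 0.006]
contact_force: [0.4, -0.3, 0.3]
grip_width: 0.0427
```

```bash
python3 - <<'E'
from sl import *
o=r.get_obs(); print(o['clock'],o['tcp_pos'],o['contact_force'])
fs,fd=sleeve()
cv2.imwrite('pics/s17.png',fd['img'][:,:,::-1]);cv2.imwrite('pics/c17.png',fs['img'][:,:,::-1])
a=cv2.imread('pics/scene0.png'); b=cv2.imread('pics/c17.png'); 
cv2.imwrite('pics/z17.png',cv2.resize(np.hstack([a[165:275,195:345],b[165:275,195:345]]),None,fx=2.6,fy=2.6))
E
```

```text
29.275 [ 0.46139319 -0.18571976  0.28712233] [ 0.40170968 -0.3054481   0.33589222]
[(208.60659790039062, 201.9923858642578), (278.5588684082031, 237.23532104492188)]
sleeve chest mm [ -87.  -200.8   85.6] gap 0.5
```

View pics/z17.png

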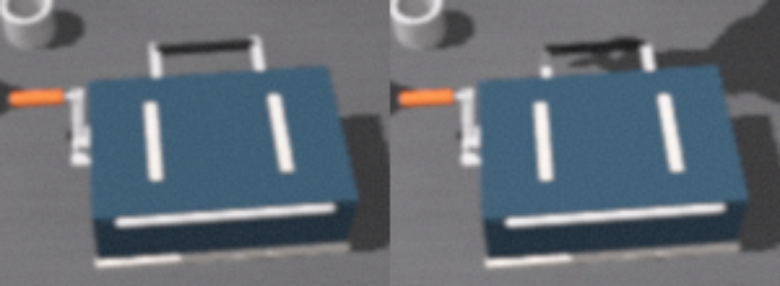

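View pics/s17.png

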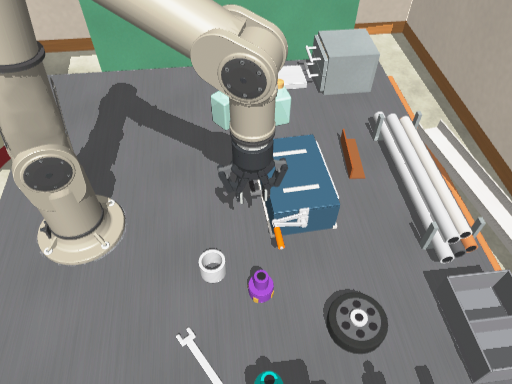

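View pics/c17.png

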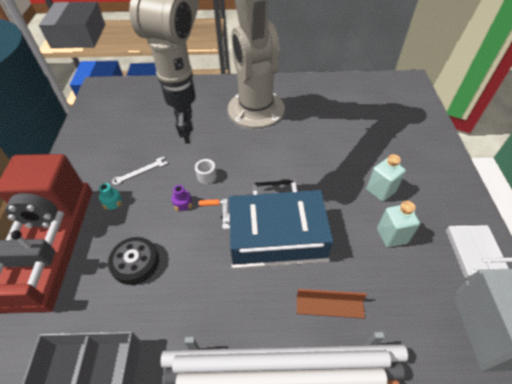

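```bash
python3 - <<'E'
from h import *
for n0,n1,bx in (('scene0','c17',(190,190,230,240)),('side0','s17',(265,200,320,255))):
    A=cv2.imread(f'pics/{n0}.png');B=cv2.imread(f'pics/{n1}.png'); x0,y0,x1,y1=bx
    for I in (A,B):
        m=cv2.inRange(cv2.cvtColor(I,cv2.COLOR_BGR2HSV),(5,170,150),(18,255,255))[y0:y1,x0:x1]
        ys,xs=np.nonzero(m); print(n0,xs.mean()+x0,ys.mean()+y0,len(xs))
    d=cv2.absdiff(A,B).max(2); print(d[y0:y1,x0:x1].mean(), (d[y0:y1,x0:x1]>40).sum())
A=cv2.imread('pics/scene0.png');B=cv2.imread('pics/c17.png')
d=cv2.absdiff(A,B).max(2)
for nm,(x0,y0,x1,y1) in dict(lid=(230,200,330,265),castor=(100,230,165,290),turq=(95,175,125,215),purple=(170,180,195,215),wrench=(108,150,172,190),coupl=(190,155,220,188),fl1=(360,150,410,205),fl2=(375,198,420,250)).items():
    print(nm,d[y0:y1,x0:x1].mean().round(1),(d[y0:y1,x0:x1]>50).sum())
E
```

```text
scene0 208.8684210526316 202.26315789473685 76
scene0 208.67605633802816 202.30985915492957 71
5.189 0
side0 278.58088235294116 237.15441176470588 136
side0 278.4887218045113 236.99248120300751 133
4.347107438016529 2
lid 4.9 0
castor 4.7 0
turq 4.8 0
purple 5.1 0
wrench 7.2 50
coupl 5.4 0
fl1 12.5 200
fl2 5.6 0
```

```bash
python3 - <<'E'
import cv2,numpy as np
A=cv2.imread('pics/scene0.png');B=cv2.imread('pics/c17.png')
f=lambda I:np.hstack([I[145:210,100:190],I[145:210,345:435]])
cv2.imwrite('pics/z18.png',cv2.resize(np.vstack([f(A),f(B)]),None,fx=4,fy=4))
E
```

```text
(no output)
```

View pics/z18.png

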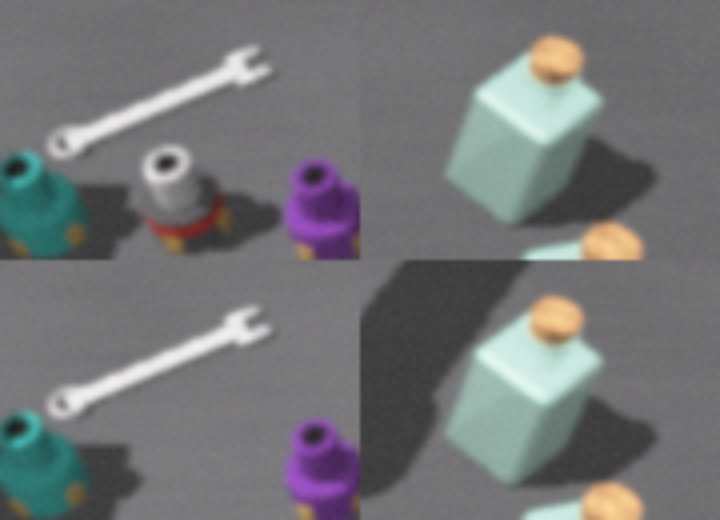

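The wrench, flask and look-alikes are where they were; the only differences are the removed head and the arm's shadow. The lid and sleeve pixels match the start. I hand in.

```bash
python3 -c "
from bench import r
print(r.hand_in())"
```

```text
the job is handed in; nothing more can be done
None
```

I did the job in the order asked and handed it in at about 29 s, but I have no verdict on it.

- **Opening:** I raised the lid by the black bar until the stay locked and let go. It held by itself, with the sleeve measured at about (45, −198, 126) mm against the expected (43, −200, 124).
- **Red head:** it stands upright at the middle of the green pad, seen in the wrist and side pictures before closing. The yellow-banded head was still in place in the same pictures.
- **Closing:** I gripped the sleeve, took the knee back through straight and folded it down, holding the sleeve all the way. The lid was seated before I let go: pressing on gave +13 N.

**Last checks:**
- After release, the lid and sleeve pixels match the pictures from before the job.
- The flasks, castor, coupling, wrench and the purple and turquoise look-alikes show no movement. Picture differences near the wrench and one flask came from the missing red head and the arm's shadow.
- The arm was clear of everything.
- **One disagreement:** the sleeve's final height triangulated 2 to 3 mm high (85.6 mm against 82.5 given). The same measurement at the start also read about 1 mm high, and the direct pixel comparison agreed within 0.2 pixel, so I took the lid as fully shut.

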